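# Zero the screen press and set its off-contact by counted crank turns

## Robot

A 6-joint arm with a two-finger parallel gripper is mounted at the origin on the work surface. World frame = base frame: x ahead of the robot, y to its left, z up, the work surface at z = 0. Lengths are in m, angles in rad, forces in N, time in s.
With the tool pointing down it reaches from about 0.35 to 0.975 m from the base axis. Payload 4.9 kg.
Tool frame: the origin (TCP) lies midway between the tips of the shut fingers; the grasp point (between the pads) lies 19 mm behind it; z points along the fingers, y is the direction in which the jaws open and shut (so a half turn about z gives the same grasp; the last joint's range is limited). The gripper opens to 85 mm and grips with 20 to 120 N. Pads are 22 mm wide; open, the fingers measure 114 mm over their backs; the gripper's body (76 mm by 85 mm) begins 54 mm behind the grasp point. The pads swing forward as they close: fully open they stand 13 mm farther back than shut.
Start: joints at [-1.301, 0.053, 1.613, -0, 1.476, -0.119], TCP at [0.237, -0.578, 0.231] pointing down, gripper open.
Joint ranges: [-3.01, 3.01], [-1.01, 2.22], [0.06, 2.58], [-1.02, 4.17], [0.09, 2.62], [-3.14, 3.14]. Speed limits (rad/s): [2.57, 2.57, 3.14, 3.14, 3.14, 3.14].

## Interface

Orientations are given as a unit quaternion [w, x, y, z].
In Python, from plant import manip, cams gives the robot as it stands.
- The arm moves only by the tool jog_arm, never from a script. Its argument "targets" is a list of rows, each a list of 4 numbers: the shift along the tool's x, y, z in m, then the turn about the tool's z in degrees. A call has 1 to 5 rows; each row is the pose to reach, as a shift and turn from the pose commanded when the call began, along the tool's axes at that moment; what a row does not reach only later rows make up. A row lasts 1/12 s, in which the tool goes at most 41.7 mm and 7.16 degrees, less where a joint would pass 70% of its speed; a pose out of reach is approached as far as the arm can. A call with a gripper value outside its range is refused whole. "fingers" is the opening, from 0 (shut) to 1 (fully open), set as the call begins (left out, the last holds). The fingers move at their own pace and stop on an object; the grip force is fixed at half the most. Time passes only in rows, so rows that repeat a pose let the fingers close. It gives the time, the measured TCP pose, the force and the opening at its end, in the units of the state.
- manip.state(): the state, without advancing time (a new reading comes with each control period).
- cams.grab_frame(name): name is "scene" or "top"; returns the picture (400x640x3 uint8, red, green, blue); there is no depth.
- cams.get_calibration(name): a dict with "camera_matrix" (3x3 intrinsics, pixels), "distortion" ([k1, k2, p1, p2, k3] as OpenCV has them; the pictures are not rectified), "cam_to_world" (4x4, takes a point from camera to world coordinates). Camera axes: x right, y up, looking along -z (the intrinsics and any distortion apply to the point x, -y, -z); pixel columns grow to the right and rows downward; lengths in m; the calibration is good to about 2 mm. A picture is of the moment at which its call begins. get_calibration takes no time and is no camera call.
- manip.job_done(): hands the job in, once; it reports no verdict.
The state is a dict: "time": time; "joint_pos": joint angles; "joint_vel": joint speeds; "joint_efforts": joint torques, N m; "tool_pos": TCP position; "tool_rot": TCP orientation; "contact_force": force on the tool from outside, world axes, zero at the start; "ft_torque": the same for the moment, N m; "gripper_width": opening from 0.0 (shut) to 1.0 (fully open).
Only numpy, scipy, OpenCV 4.12 (cv2) and the standard library are available. Lean on these libraries where they do the work, as an engineer would, in place of code of your own. Each camera call takes 0.05 s, during which the arm holds its last target. There are 200 camera calls.

## Task

Set the off-contact of the small screen press: turn the crank on top of it clockwise until you feel the head just land on its rubber bottom stop, without forcing it down, then wind it back up exactly three full turns from that landing and let go of the crank. There is no counter on the machine; leave the squeegee, the ink tub and the tape roll where they are.

Things in the scene. Friction and masses are not known exactly. Their poses are not given: they have to be found in the camera images.
- press: Bench screen press, fixed down: blue foot 130 x 190 mm, two steel guide posts and a blue top yoke (top 165 mm above the bench) with the crank on it; on its +x side a 370 x 270 mm aluminium screen frame (100 mm high, its clamp knobs 135) over a board pallet. Origin on the crank's axis at bench level; x towards the screen, z up. Place and yaw differ each time.
- hub (a point): Centre of the crank hub's top face, on the crank's vertical axis, 198 mm above the bench; a 5 mm nut stands on it. Counter-clockwise seen from above raises the head 1 mm a turn, clockwise lowers it. Turning takes about 0.1 N m (1.5 to 2 N at the handle); it stays where it is left. The crank may point any way, at the start and on landing.
- handle (a point): Centre (half-way up) of the crank's upright black handle, a barrel 25 mm thick and 54 mm tall that turns freely on its own pin, so the hand need not turn with it. The pin is 60 mm from the crank's axis. This point is 223 mm above the bench; the top of the flat level crank arm, which runs from hub to handle, is 30 mm below it.
- stop (a point): Top of the bottom stop's black rubber washer (38 mm across), on the crank's axis, 50 mm above the bench between the posts. From landing on, resistance climbs about 0.5 N at the handle per mm of its travel (1.8 N m per rad of crank). 25 degrees of crank (26 mm of handle travel, some 13 N above the turning force) past first touch the screen is forced and spoilt.
- head_seat (a point): Middle of the underside of the head (the aluminium crosshead on the posts that carries the screen), on the crank's axis. It is 0.35 to 1.15 mm above the stop washer at the start (0.35 to 1.15 turns), 0 on first touch and 3 mm after three turns: too little to count by looking.
- squeegee_mid (a point): Bystander: centre of a squeegee lying flat, wooden handle 85 x 240 x 30 mm with a black rubber blade; loose.
- tub_mid (a point): Bystander: centre (half-way up) of a closed white ink tub, 84 mm across and 95 mm tall; loose.
- tape_mid (a point): Bystander: centre (half-way up) of a roll of tape standing flat, 100 mm across, 48 mm tall; loose.

How it is judged:
On the way:
1. the head has been wound down onto its bottom stop (z of head_seat in the frame of stop below 2e-05 m), for 0.1 s.
At the end, for the whole second after the job is handed in: After landing on the stop, the head stands three full turns (3 mm) above first touch, within 0.07 turn (25 degrees of crank) either way, the crank is let go, and the squeegee, tub and tape roll are within 20 mm of where they lay (z of head_seat in the frame of stop between 0.00293 and 0.00307 m and distance of each of squeegee_mid, tub_mid, tape_mid from where it was at the start of the episode below 0.02 m).
It fails at once if the head is forced more than 0.07 turn (25 degrees of crank) past first touch of its stop (z of head_seat in the frame of stop below -7e-05 m).
It fails at once if the squeegee, the tub or the tape roll is shoved or knocked more than 20 mm (distance of any of squeegee_mid, tub_mid, tape_mid from where it was at the start of the episode above 0.02 m).
It also fails if it takes over 72 s, if anything falls off the work surface, if the arm or the gripper's body presses on something with over 40 N, if the wrist force passes 120 N, or if a joint passes its speed limit or range.

## Working session

There is one attempt and no reset: what is moved stays moved. The work goes in short steps, Python scripts to look and compute and a tool call to move; the robot and the scene stay as the last step left them, time stands still between calls to the robot, and variables do not carry over. Pictures are saved under pics/ and viewed, about 8 in all and at most 12, crops included, and the job is handed in when it is done.

Besides the shell and the picture viewer there is one more tool, called after "Request:" as a command line: name --pt "numbers of a row" for each row, then --argument value for the rest. jog_arm: Moves the arm, as the interface text tells. Its arguments: {"type":"object","properties":{"targets":{"type":"array"},"fingers":{"type":"number"}},"required":["targets"]}

```bash
mkdir -p pics
cat > h.py <<'E'
import numpy as np, cv2
from plant import manip, cams
def ray(name,u,v):
    c=cams.get_calibration(name);K=np.array(c["camera_matrix"]);d=np.array(c["distortion"]);T=np.array(c["cam_to_world"])
    p=cv2.undistortPoints(np.array([[[u,v]]],float),K,d)[0,0]
    return T[:3,3],T[:3,:3]@np.array([p[0],-p[1],-1.])
def atz(name,u,v,z):
    o,r=ray(name,u,v);return o+r*(z-o[2])/r[2]
def proj(name,P):
    c=cams.get_calibration(name);T=np.array(c["cam_to_world"])
    q=T[:3,:3].T@(np.array(P)-T[:3,3]);q=q*[1,-1,-1]
    return cv2.projectPoints(q.reshape(1,3),np.zeros(3),np.zeros(3),np.array(c["camera_matrix"]),np.array(c["distortion"]))[0].ravel()
def snap(name,fn,crop=None,s=1):
    im=cams.grab_frame(name)[:,:,::-1]
    if crop: a,b,c,d=crop; im=im[b:d,a:c]
    cv2.imwrite("pics/"+fn,cv2.resize(im,None,fx=s,fy=s,interpolation=cv2.INTER_CUBIC))
E
python3 - <<'E'
from h import *
s=manip.state();print(s)
snap("scene","s1.png");snap("top","t1.png")
for n in("scene","top"):print(np.round(cams.get_calibration(n)["cam_to_world"],3))
E
```

```text
{'time': 0.0, 'joint_pos': array([-1.30098554e+00,  5.33419561e-02,  1.61431557e+00, -1.38270571e-05,
        1.47600172e+00, -1.18997521e-01]), 'joint_vel': array([ 0.00177907,  0.00047558, -0.00021721,  0.00033498, -0.00100472,
       -0.00135556]), 'joint_efforts': array([ 7.38995241e-04, -3.93690526e+01, -3.70172310e+01,  4.92860852e-05,
        7.07619387e-03, -4.45878044e-06]), 'tool_pos': array([ 0.23675698, -0.57773705,  0.23005938]), 'tool_rot': array([-1.02983835e-03,  9.81162299e-01,  1.93182494e-01, -8.47055902e-05]), 'contact_force': array([-0.48975049,  0.55091867, -0.31091358]), 'ft_torque': array([-0.00117919,  0.01462016, -0.00676879]), 'gripper_width': 1.0028133732657314}
[[-0.597 -0.652  0.467  1.076]
 [ 0.802 -0.495  0.334  0.434]
 [ 0.013  0.574  0.819  1.216]
 [ 0.     0.     0.     1.   ]]
[[ 0.027  0.998 -0.053  0.392]
 [-1.     0.027 -0.013 -0.024]
 [-0.012  0.053  0.999  1.124]
 [ 0.     0.     0.     1.   ]]
```

View pics/s1.png

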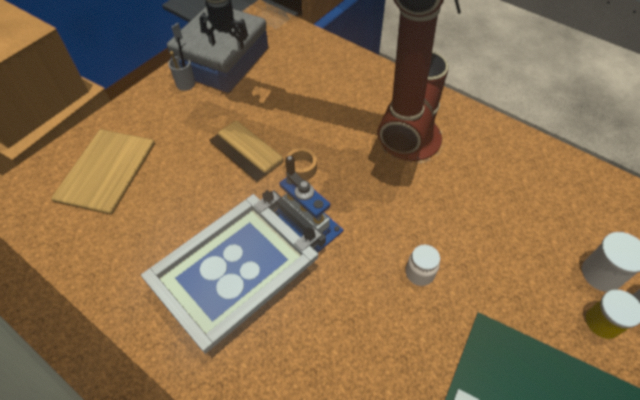

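View pics/t1.png

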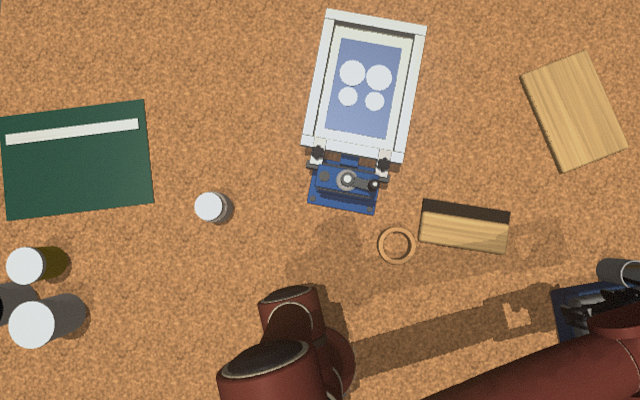

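Top view: hub at about (347,180), handle at (374,184), tape (396,245), squeegee (464,227), tub (210,207). Next, an enlarged crop.

Run:
```python
from h import *
a=cams.grab_frame("top")[140:220,300:400,::-1];b=cams.grab_frame("scene")[140:240,255:355,::-1]
r=lambda i,w:cv2.resize(i,(400,w),interpolation=cv2.INTER_CUBIC)
im=np.zeros((400,800,3),np.uint8);im[:320,:400]=r(a,320);im[:,400:]=r(b,400)
cv2.imwrite("pics/c1.png",im)
h=atz("top",347,180,.203);k=atz("top",374,184,.25);print(h,k,np.linalg.norm((k-h)[:2]))
print("posts",atz("top",314,204,.0),atz("top",374,214,0))
for n,u,v,z in(("tape",396,245,.048),("sq",464,227,.03),("tub",208,206,.095)):print(n,atz("top",u,v,z))
print(proj("scene",h),proj("scene",k))
```

```text
[ 0.49101378 -0.06318547  0.203     ] [ 0.47872037 -0.12041403  0.25      ] 0.058534057017045636
posts [0.44268924 0.01921914 0.        ] [ 0.41916049 -0.14969319  0.        ]
tape [ 0.33687696 -0.20467583  0.048     ]
sq [ 0.38976577 -0.39102387  0.03      ]
tub [0.42591338 0.28890969 0.095     ]
[304.67982866 182.72612879] [289.8771085  158.28401432]
```

View pics/c1.png

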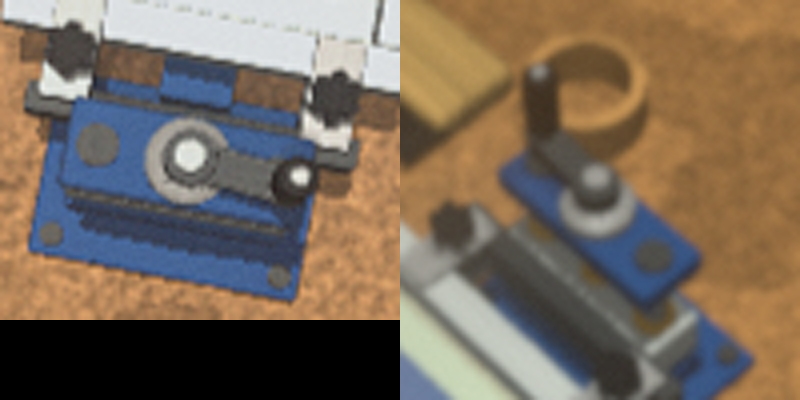

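Request:
jog_arm --pt "0.03 -0.025 -0.012 4.5" --pt "0.06 -0.05 -0.024 9" --pt "0.09 -0.075 -0.036 13.5" --pt "0.12 -0.1 -0.048 18" --pt "0.15 -0.125 -0.06 22.3" --fingers 1

```text
time: 0.62
tool_pos: [0.3287, -0.4041, 0.2915]
tool_rot: [-0.0, 1.0, -0.002, -0.0]
contact_force: [0.8, -0.4, 0.0]
gripper_width: 1.001
```

Request:
jog_arm --pt "0.018 -0.035 0 0" --pt "0.036 -0.07 0 0" --pt "0.054 -0.105 0 0" --pt "0.072 -0.14 0 0" --pt "0.09 -0.175 0 0"

```text
time: 1.03
tool_pos: [0.4188, -0.229, 0.2913]
tool_rot: [0.0, 1.0, -0.0, 0.0]
contact_force: [0.1, -0.7, -0.3]
gripper_width: 1.003
```

Request:
jog_arm --pt "0.018 -0.035 0 0" --pt "0.036 -0.07 0 0" --pt "0.054 -0.102 0 0" --pt "0.06 -0.109 0 0" --pt "0.06 -0.109 0 0"

```text
time: 1.45
tool_pos: [0.4792, -0.1199, 0.2911]
tool_rot: [-0.0, 1.0, 0.002, -0.0]
contact_force: [-1.1, -0.7, 0.6]
gripper_width: 1.002
```

Run:
```python
from h import *
s=manip.state();print(s['tool_pos'],s['contact_force'])
a=cams.grab_frame("top")[140:220,300:400,::-1];b=cams.grab_frame("scene")[90:240,225:375,::-1]
r=lambda i,w:cv2.resize(i,(400,w),interpolation=cv2.INTER_CUBIC)
im=np.zeros((400,800,3),np.uint8);im[:320,:400]=r(a,320);im[:,400:]=r(b,400)
cv2.imwrite("pics/c2.png",im)
# triangulate handle top & nut
for (u,v),(p,q) in (((374.8,183.7),(290.3,157.5)),((347,178.9),(304.2,184))):
    o1,d1=ray("top",u,v);o2,d2=ray("scene",p,q)
    t=np.linalg.lstsq(np.c_[d1,-d2],o2-o1,rcond=None)[0];print(o1+d1*t[0],o2+d2*t[1])
```

```text
[ 0.47916334 -0.11992719  0.29106265] [-1.12900652 -0.6695305   0.58413411]
[ 0.47910819 -0.12179237  0.25316683] [ 0.47771619 -0.1196241   0.25278463]
[ 0.49384339 -0.06323109  0.20045652] [ 0.49359534 -0.06285186  0.20041313]
```

View pics/c2.png

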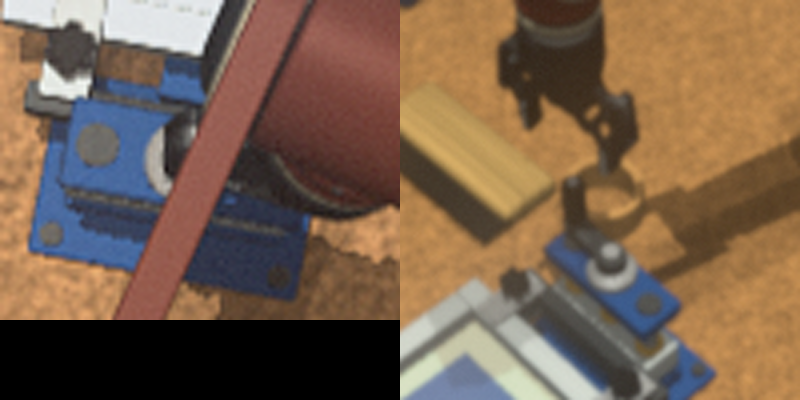

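The gripper is open above and astride the handle, so I'll descend and close on it.

Request:
jog_arm --pt "0 0 0.025 0" --pt "0 0 0.05 0" --pt "0 0 0.07 0" --pt "0 0 0.078 0" --pt "0 0 0.078 0"

```text
time: 1.97
tool_pos: [0.4766, -0.1227, 0.2106]
tool_rot: [-0.001, 1.0, -0.001, -0.002]
contact_force: [-0.8, -0.6, 0.2]
gripper_width: 1.0
```

Request:
jog_arm --pt "0 0 0 0" --pt "0 0 0 0" --pt "0 0 0 0" --pt "0 0 0 0" --pt "0 0 0 0" --fingers 0

```text
time: 2.38
tool_pos: [0.479, -0.1222, 0.2144]
tool_rot: [0.001, 1.0, -0.0, 0.001]
contact_force: [-0.5, -5.6, 5.1]
gripper_width: 0.299
```

Request:
jog_arm --pt "0 0 0 0" --pt "0 0 0 0" --pt "0 0 0 0" --pt "0 0 0 0" --pt "0 0 0 0"

```text
time: 2.8
tool_pos: [0.479, -0.1228, 0.2148]
tool_rot: [0.001, 1.0, -0.0, 0.001]
contact_force: [-1.2, -4.7, 6.2]
gripper_width: 0.273
```

Request:
jog_arm --pt "-0.019 -0.006 0 0" --pt "-0.034 -0.02 0 0" --pt "-0.044 -0.039 0 0" --pt "-0.044 -0.039 0 0" --pt "-0.044 -0.039 0 0"

```text
time: 3.22
tool_pos: [0.4364, -0.0808, 0.2148]
tool_rot: [-0.001, 1.0, 0.001, 0.004]
contact_force: [5.9, 2.6, 2.9]
gripper_width: 0.271
```

Request:
jog_arm --pt "0 -0.01 0 0" --pt "-0.001 -0.0205 0 0" --pt "0.001 -0.031 0 0" --pt "0.004 -0.0405 0 0" --pt "0.004 -0.0405 0 0"

```text
time: 3.63
tool_pos: [0.4398, -0.0403, 0.2148]
tool_rot: [-0.001, 1.0, 0.001, 0.002]
contact_force: [1.3, 1.4, 6.0]
gripper_width: 0.268
```

Run:
```python
from h import *
for i in range(6):
    s=manip.state();print(np.round(s['tool_pos'],4),np.round(s['contact_force'],2)); cams.grab_frame("top")
C=np.array([.494,-.0642])
for a in range(-203,-203-361,-14):
    t=np.radians(a);print(a,np.round(1000*np.array([C[0]+.06*np.cos(t),C[1]+.06*np.sin(t)]),1))
```

```text
[ 0.4398 -0.0403  0.2148] [1.26 1.42 6.04]
[ 0.4396 -0.0408  0.2148] [0.56 1.12 6.25]
[ 0.4395 -0.041   0.2147] [0.71 1.73 6.18]
[ 0.4394 -0.0411  0.2147] [0.6  1.55 7.45]
[ 0.4394 -0.0412  0.2148] [0.03 1.75 7.33]
[ 0.4394 -0.0412  0.2148] [-0.31  2.18  6.66]
-203 [438.8 -40.8]
-217 [446.1 -28.1]
-231 [456.2 -17.6]
-245 [468.6  -9.8]
-259 [482.6  -5.3]
-273 [497.1  -4.3]
-287 [511.5  -6.8]
-301 [524.9 -12.8]
-315 [536.4 -21.8]
-329 [545.4 -33.3]
-343 [551.4 -46.7]
-357 [553.9 -61.1]
-371 [552.9 -75.6]
-385 [548.4 -89.6]
-399 [ 540.6 -102. ]
-413 [ 530.1 -112.1]
-427 [ 517.4 -119.4]
-441 [ 503.4 -123.5]
-455 [ 488.8 -124. ]
-469 [ 474.5 -120.9]
-483 [ 461.3 -114.5]
-497 [ 450.1 -105.1]
-511 [441.5 -93.3]
-525 [436.  -79.7]
-539 [434.  -65.2]
-553 [435.5 -50.7]
```

Request:
jog_arm --pt "0.0035 -0.0065 0 0" --pt "0.0075 -0.0125 0 0" --pt "0.0115 -0.0175 0 0" --pt "0.0175 -0.023 0 0"

```text
time: 4.27
tool_pos: [0.4563, -0.0187, 0.2147]
tool_rot: [-0.0, 1.0, -0.0, 0.0]
contact_force: [-1.4, -0.8, 7.0]
gripper_width: 0.273
```

Request:
jog_arm --pt "0.004 -0.0025 0 0" --pt "0.008 -0.005 0 0" --pt "0.0125 -0.008 0 0"

```text
time: 4.52
tool_pos: [0.4666, -0.0118, 0.2146]
tool_rot: [0.001, 1.0, 0.0, -0.003]
contact_force: [-23.0, -10.6, 18.0]
gripper_width: 0.268
```

Run:
```python
from h import *
for i in range(4):
    s=manip.state();print(s['time'],np.round(s['tool_pos'],4),np.round(s['contact_force'],2),np.round(s['ft_torque'],2)); b=cams.grab_frame("scene")
print(s['joint_pos'])
a=cams.grab_frame("top")[110:230,300:420,::-1];b=b[90:240,225:375,::-1]
im=np.hstack([cv2.resize(i,(400,400),interpolation=cv2.INTER_CUBIC) for i in(a,b)])
cv2.imwrite("pics/c3.png",im)
```

```text
4.5167 [ 0.4666 -0.0118  0.2146] [-22.98 -10.64  17.98] [-2.    3.73 -0.  ]
4.5667 [ 0.4664 -0.012   0.2147] [-14.31  -5.94  11.74] [-0.93  2.09  0.02]
4.6167 [ 0.4664 -0.012   0.2147] [-14.39  -5.96  13.56] [-0.93  2.12  0.01]
4.6667 [ 0.4664 -0.012   0.2146] [-12.87  -5.04  13.94] [-0.88  2.13  0.03]
[-0.18298171 -0.32649445  1.98330776 -0.00403591  1.49155693  1.38815717]
```

View pics/c3.png

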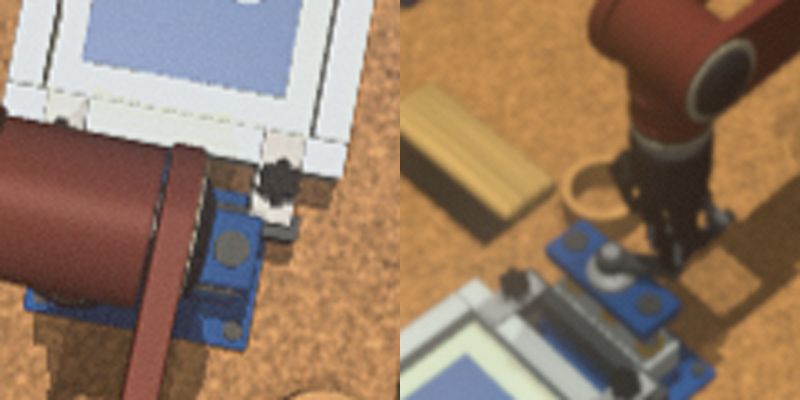

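Only about 12 mm of handle travel brought a sharp rise to about 15 N tangential at rest, so the head has probably landed. I'll back off in small steps to trace the force profile.

Request:
jog_arm --pt "-0.0025 0.0012 0 0" --pt "-0.0045 0.0023 0 0" --pt "-0.0045 0.0023 0 0"

```text
time: 5.02
tool_pos: [0.4645, -0.013, 0.2147]
tool_rot: [-0.001, 1.0, -0.0, 0.001]
contact_force: [-1.7, -0.3, 6.8]
gripper_width: 0.273
```

Request:
jog_arm --pt "-0.0022 0.0013 0 0" --pt "-0.0043 0.0026 0 0" --pt "-0.0043 0.0026 0 0"

```text
time: 5.27
tool_pos: [0.4603, -0.0157, 0.2148]
tool_rot: [-0.001, 1.0, -0.0, 0.001]
contact_force: [0.4, -0.1, 7.1]
gripper_width: 0.27
```

Request:
jog_arm --pt "-0.002 0.0015 0 0" --pt "-0.0041 0.0029 0 0" --pt "-0.0041 0.0029 0 0"

```text
time: 5.52
tool_pos: [0.4563, -0.0187, 0.2148]
tool_rot: [-0.0, 1.0, -0.0, 0.001]
contact_force: [-0.3, -1.0, 6.9]
gripper_width: 0.269
```

Request:
jog_arm --pt "0.0025 -0.0018 0 0" --pt "0.005 -0.0036 0 0" --pt "0.005 -0.0036 0 0"

```text
time: 5.77
tool_pos: [0.4616, -0.0148, 0.2148]
tool_rot: [-0.001, 1.0, 0.0, 0.001]
contact_force: [1.5, -0.7, 7.0]
gripper_width: 0.271
```

Request:
jog_arm --pt "0.0017 -0.001 0 0" --pt "0.0034 -0.002 0 0" --pt "0.0034 -0.002 0 0"

```text
time: 6.02
tool_pos: [0.4648, -0.0128, 0.2148]
tool_rot: [-0.001, 1.0, 0.0, 0.001]
contact_force: [0.3, -0.5, 7.6]
gripper_width: 0.272
```

Request:
jog_arm --pt "0.001 -0.0006 0 0" --pt "0.0018 -0.001 0 0" --pt "0.0018 -0.001 0 0"

```text
time: 6.27
tool_pos: [0.4661, -0.0121, 0.2147]
tool_rot: [-0.0, 1.0, 0.0, 0.0]
contact_force: [-1.8, -1.1, 7.7]
gripper_width: 0.271
```

Request:
jog_arm --pt "0.001 -0.0005 0 0" --pt "0.0018 -0.0009 0 0" --pt "0.0018 -0.0009 0 0"

```text
time: 6.52
tool_pos: [0.4663, -0.012, 0.2147]
tool_rot: [0.001, 1.0, -0.0, -0.002]
contact_force: [-8.5, -3.7, 10.4]
gripper_width: 0.27
```

The resistance is a hard wall that comes back at the same place, (0.4663, -0.012), which is much stiffer than the rubber's 0.5 N/mm. I'll find where on the tool the force acts by comparing its lever arm with a known radial push on the handle.

```bash
cat > st.py <<'E'
from h import *
F=[];T=[]
for i in range(4):
    s=manip.state();F.append(s['contact_force']);T.append(s['ft_torque']);cams.grab_frame("top")
print(s['time'],s['tool_pos'].round(4),np.mean(F,0).round(2),np.mean(T,0).round(3),s['tool_rot'].round(4))
E
python3 st.py
```

```text
6.6667 [ 0.4663 -0.012   0.2147] [-9.21 -3.75 10.77] [-0.631  1.484  0.   ] [ 8.0e-04  1.0e+00 -2.0e-04 -2.1e-03]
```

Request:
jog_arm --pt "-0.003 0.0015 0 0" --pt "-0.0062 0.0035 0 0" --pt "-0.0062 0.0035 0 0"

```text
time: 6.97
tool_pos: [0.4618, -0.0147, 0.2148]
tool_rot: [-0.0, 1.0, -0.0, 0.001]
contact_force: [-1.1, -0.1, 6.6]
gripper_width: 0.273
```

```bash
python3 st.py
```

```text
7.1167 [ 0.4618 -0.0147  0.2147] [-1.65 -0.58  7.33] [-0.105  0.225  0.001] [-4.e-04  1.e+00 -0.e+00  7.e-04]
```

Request:
jog_arm --pt "0.001 0.0015 0 0" --pt "0.002 0.003 0 0" --pt "0.002 0.003 0 0"

```text
time: 7.42
tool_pos: [0.4623, -0.0148, 0.2147]
tool_rot: [-0.004, 1.0, 0.0, -0.002]
contact_force: [-8.6, 10.5, 11.6]
gripper_width: 0.271
```

```bash
python3 st.py
```

```text
7.5667 [ 0.4623 -0.0147  0.2147] [-8.62 10.04 11.48] [1.521 1.307 0.005] [-4.0e-03  1.0e+00  6.0e-04 -1.6e-03]
```

Request:
jog_arm --pt "-0.002 -0.003 0 0" --pt "-0.002 -0.003 0 0" --pt "-0.002 -0.003 0 0" --pt "-0.002 -0.003 0 0" --fingers 1

```text
time: 7.95
tool_pos: [0.4611, -0.015, 0.2126]
tool_rot: [-0.0, 1.0, -0.0, -0.001]
contact_force: [0.3, 0.4, -0.6]
gripper_width: 0.827
```

Request:
jog_arm --pt "-0.002 0.001 -0.02 0" --pt "-0.002 0.001 -0.055 0" --pt "-0.002 0.001 -0.055 -7" --pt "-0.002 0.001 -0.055 -14" --pt "-0.002 0.001 -0.055 -21"

```text
time: 8.37
tool_pos: [0.4597, -0.0163, 0.2688]
tool_rot: [0.0, 0.983, 0.185, 0.0]
contact_force: [0.6, 0.0, -0.8]
gripper_width: 1.002
```

Run:
```python
from h import *
s=manip.state();print(s['tool_pos'],s['joint_pos'],s['contact_force'])
b=cams.grab_frame("scene")[100:225,240:365,::-1]
a=cams.grab_frame("top")[110:230,300:420,::-1]
im=np.hstack([cv2.resize(i,(400,400),interpolation=cv2.INTER_CUBIC) for i in(a,b)])
cv2.imwrite("pics/c4.png",im)
```

```text
[ 0.45972813 -0.01634353  0.26883481] [-1.97645891e-01 -3.78734358e-01  1.93339660e+00  1.70339532e-04
  1.58592224e+00  1.00138413e+00] [ 6.18063420e-01  3.05751445e-04 -8.31379286e-01]
```

View pics/c4.png

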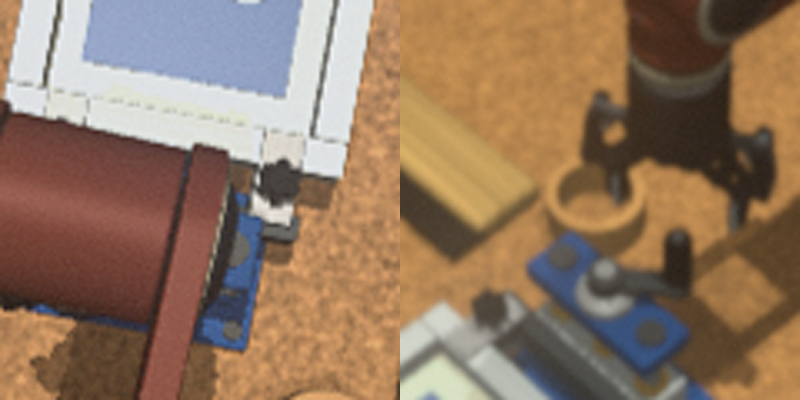

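The handle stands free and the gripper is open above it. I'll turn the hand about 90° and regrip slightly higher, to tell hand contact from crank resistance.

Request:
jog_arm --pt "0.0018 0 0 -7" --pt "0.0018 0 0 -14" --pt "0.0018 0 0 -21" --pt "0.0018 0 0 -28" --pt "0.0018 0 0 -35"

```text
time: 8.88
tool_pos: [0.4609, -0.0156, 0.2677]
tool_rot: [-0.0, 0.883, 0.47, -0.0]
contact_force: [-0.3, -0.7, -0.1]
gripper_width: 1.003
```

Request:
jog_arm --pt "0 0 0 -7" --pt "0 0 0 -14" --pt "0 0 0 -21" --pt "0 0 0 -28" --pt "0 0 0 -34"

```text
time: 9.3
tool_pos: [0.461, -0.0156, 0.2677]
tool_rot: [-0.0, 0.707, 0.708, -0.0]
contact_force: [0.4, -0.0, 0.2]
gripper_width: 0.998
```

Request:
jog_arm --pt "0 0 0.025 0" --pt "0 0 0.045 0" --pt "0 0 0.048 0" --pt "0 0 0.048 0"

```text
time: 9.63
tool_pos: [0.4599, -0.0154, 0.2183]
tool_rot: [-0.002, 0.708, 0.706, -0.001]
contact_force: [-0.5, -0.6, -0.3]
gripper_width: 1.001
```

Request:
jog_arm --pt "0 0 0 0" --pt "0 0 0 0" --pt "0 0 0 0" --pt "0 0 0 0" --pt "0 0 0 0" --fingers 0

```text
time: 10.05
tool_pos: [0.4615, -0.0156, 0.2212]
tool_rot: [0.001, 0.707, 0.707, 0.0]
contact_force: [-0.5, -0.2, -0.1]
gripper_width: 0.299
```

Request:
jog_arm --pt "0 0 0 0" --pt "0 0 0 0" --pt "0 0 0 0"

```text
time: 10.3
tool_pos: [0.4614, -0.0154, 0.2215]
tool_rot: [0.0, 0.707, 0.707, 0.0]
contact_force: [-2.4, 0.6, 5.8]
gripper_width: 0.268
```

Request:
jog_arm --pt "0.0012 0.002 0 0" --pt "0.0025 0.0042 0 0" --pt "0.0025 0.0042 0 0"

```text
time: 10.55
tool_pos: [0.4651, -0.0133, 0.2214]
tool_rot: [0.0, 0.707, 0.707, -0.001]
contact_force: [-4.0, -1.0, 7.2]
gripper_width: 0.268
```

Request:
jog_arm --pt "0.0005 0.001 0 0" --pt "0.001 0.0018 0 0" --pt "0.001 0.0018 0 0"

```text
time: 10.8
tool_pos: [0.4653, -0.0132, 0.2214]
tool_rot: [-0.001, 0.707, 0.707, -0.003]
contact_force: [-10.8, -3.9, 10.4]
gripper_width: 0.269
```

Request:
jog_arm --pt "0.0005 0.001 0 0" --pt "0.001 0.0018 0 0" --pt "0.001 0.0018 0 0"

```text
time: 11.05
tool_pos: [0.4655, -0.0131, 0.2213]
tool_rot: [-0.002, 0.708, 0.707, -0.006]
contact_force: [-17.7, -7.1, 13.0]
gripper_width: 0.266
```

The wall is at the same crank angle with a different grip, so the resistance is in the crank itself. It is rigid (about 35 N/mm, with no soft climb before it), which doesn't match the rubber stop and could be a tight spot in the thread. I'll raise the force gently; even if it breaks free, the arm's spring-back would carry the handle less than 10 mm.

Request:
jog_arm --pt "0.0004 0.0007 0 0" --pt "0.0008 0.0014 0 0" --pt "0.0008 0.0014 0 0"

```text
time: 11.3
tool_pos: [0.4657, -0.0129, 0.2213]
tool_rot: [-0.002, 0.708, 0.707, -0.008]
contact_force: [-23.4, -8.8, 15.5]
gripper_width: 0.266
```

```bash
python3 st.py
```

```text
11.45 [ 0.4657 -0.0129  0.2213] [-22.94  -8.96  15.11] [-1.465  3.77   0.037] [-0.0024  0.7076  0.7065 -0.0075]
```

Request:
jog_arm --pt "0.0004 0.0007 0 0" --pt "0.0008 0.0014 0 0" --pt "0.0008 0.0014 0 0"

```text
time: 11.75
tool_pos: [0.4659, -0.0129, 0.2212]
tool_rot: [-0.003, 0.708, 0.706, -0.01]
contact_force: [-28.9, -11.4, 17.8]
gripper_width: 0.269
```

```bash
python3 st.py
```

```text
11.9 [ 0.4659 -0.0129  0.2212] [-28.69 -11.88  17.59] [-1.844  4.634  0.058] [-0.0031  0.7077  0.7064 -0.0094]
```

Request:
jog_arm --pt "-0.0015 -0.003 0 0" --pt "-0.0038 -0.0067 0 0" --pt "-0.0038 -0.0067 0 0"

```text
time: 12.2
tool_pos: [0.4648, -0.0135, 0.2215]
tool_rot: [0.0, 0.707, 0.707, 0.0]
contact_force: [-2.1, 1.0, 5.1]
gripper_width: 0.269
```

```bash
python3 st.py
```

```text
12.35 [ 0.4651 -0.0133  0.2214] [-2.95  0.47  5.57] [ 0.157  0.433 -0.   ] [3.000e-04 7.073e-01 7.069e-01 2.000e-04]
```

Request:
jog_arm --pt "0 0 0 0" --pt "0 0 0 0" --pt "0 0 0 0" --pt "0 0 -0.025 0" --pt "0 0 -0.06 0" --fingers 1

```text
time: 12.82
tool_pos: [0.4627, -0.0128, 0.2761]
tool_rot: [-0.004, 0.707, 0.707, -0.003]
contact_force: [0.7, -0.1, 0.7]
gripper_width: 0.951
```

Request:
jog_arm --pt "0.004 0.01 0 0" --pt "0.007 0.02 0 0" --pt "0.007 0.02 0 0"

```text
time: 13.07
tool_pos: [0.486, -0.006, 0.2806]
tool_rot: [0.0, 0.707, 0.707, 0.0]
contact_force: [0.1, 0.3, -0.8]
gripper_width: 1.003
```

Request:
jog_arm --pt "0 -0.035 0 0" --pt "0 -0.07 0 0" --pt "0 -0.105 0 0" --pt "0 -0.12 0 0" --pt "0 -0.12 0 0"

```text
time: 13.48
tool_pos: [0.3629, -0.0061, 0.2796]
tool_rot: [0.0, 0.707, 0.707, -0.0]
contact_force: [0.1, -0.1, 0.7]
gripper_width: 1.001
```

```bash
python3 st.py
python3 - <<'E'
from h import *
b=cams.grab_frame("scene")[145:245,255:355,::-1]
a=cams.grab_frame("top")[130:230,290:390,::-1]
im=np.hstack([cv2.resize(i,(400,400),interpolation=cv2.INTER_CUBIC) for i in(a,b)])
cv2.imwrite("pics/c5.png",im)
E
```

```text
13.6333 [ 0.3652 -0.0062  0.28  ] [0.35 0.02 0.38] [-0.015 -0.024  0.001] [-0.      0.7073  0.7069  0.    ]
```

View pics/c5.png

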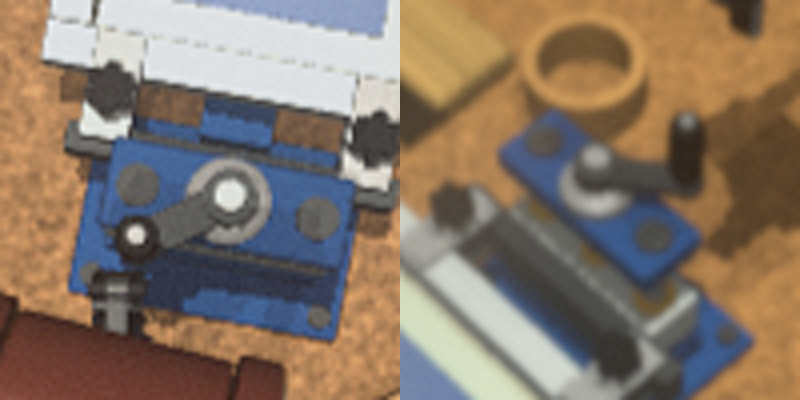

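The arm moves freely in the air, and nothing visible blocks the crank (hub at about (347,178), handle at (324,189) in the top view). One more check that the grip isn't the cause: push the barrel with shut fingers, no grip and no down-force.

Request:
jog_arm --pt "-0.007 0.02 0 0" --pt "-0.007 0.04 0 0" --pt "-0.007 0.05 0 0" --pt "-0.007 0.05 0.03 0" --pt "-0.007 0.05 0.055 0" --fingers 0

```text
time: 14.2
tool_pos: [0.4167, -0.0134, 0.2253]
tool_rot: [0.001, 0.707, 0.707, 0.0]
contact_force: [0.0, -0.1, -0.9]
gripper_width: 0.3
```

Request:
jog_arm --pt "0 0.006 0 0" --pt "0 0.012 0 0" --pt "0 0.016 0 0" --pt "0 0.02 0 0" --pt "0 0.02 0 0"

```text
time: 14.62
tool_pos: [0.4367, -0.0134, 0.2273]
tool_rot: [0.001, 0.707, 0.707, 0.001]
contact_force: [0.2, 0.1, -0.4]
gripper_width: -0.001
```

Request:
jog_arm --pt "0 0.003 0 0" --pt "0 0.006 0 0" --pt "0 0.006 0 0"

```text
time: 14.87
tool_pos: [0.4397, -0.0133, 0.2266]
tool_rot: [-0.002, 0.707, 0.707, -0.002]
contact_force: [-9.5, 0.2, 7.3]
gripper_width: -0.001
```

Request:
jog_arm --pt "0 0.002 0 0" --pt "0 0.003 0 0" --pt "0 0.003 0 0"

```text
time: 15.12
tool_pos: [0.4403, -0.0133, 0.2267]
tool_rot: [-0.004, 0.707, 0.707, -0.004]
contact_force: [-19.9, 0.2, 12.0]
gripper_width: -0.002
```

Request:
jog_arm --pt "0 0.002 0 0" --pt "0 0.003 0 0" --pt "0 0.003 0 0"

```text
time: 15.37
tool_pos: [0.4409, -0.0132, 0.2268]
tool_rot: [-0.007, 0.707, 0.707, -0.007]
contact_force: [-30.6, 0.1, 18.1]
gripper_width: -0.005
```

Request:
jog_arm --pt "0 -0.02 0 0" --pt "0 -0.03 -0.02 0" --pt "0 -0.03 -0.055 0" --pt "0 0 -0.058 0" --pt "0 0.016 -0.058 0" --fingers 0

```text
time: 15.78
tool_pos: [0.4658, -0.0136, 0.2882]
tool_rot: [0.004, 0.707, 0.707, 0.003]
contact_force: [-1.0, 0.1, -0.9]
gripper_width: 0.0
```

Request:
jog_arm --pt "0 0 0 0" --pt "0 0 0 0" --pt "0 0 0 0" --pt "0 0 0 0" --pt "0 0 0 0" --fingers 1

```text
time: 16.2
tool_pos: [0.4623, -0.0132, 0.283]
tool_rot: [-0.0, 0.707, 0.707, -0.0]
contact_force: [1.1, -0.4, -0.5]
gripper_width: 0.706
```

Request:
jog_arm --pt "0 0 0.03 0" --pt "0 0 0.055 0" --pt "0 0 0.064 0" --pt "0 0 0.064 0"

```text
time: 16.53
tool_pos: [0.4609, -0.0129, 0.2161]
tool_rot: [-0.002, 0.707, 0.707, -0.002]
contact_force: [-0.1, 0.2, 0.1]
gripper_width: 0.999
```

Request:
jog_arm --pt "0 0 0 0" --pt "0 0 0 0" --pt "0 0 0 0" --pt "0 0 0 0" --pt "0 0 0 0" --fingers 0

```text
time: 16.95
tool_pos: [0.4638, -0.0133, 0.2206]
tool_rot: [0.001, 0.707, 0.707, 0.001]
contact_force: [11.4, 0.2, 5.9]
gripper_width: 0.3
```

Request:
jog_arm --pt "0 0 0 0" --pt "0 0 0 0" --pt "0 0 0 0"

```text
time: 17.2
tool_pos: [0.4639, -0.0135, 0.2209]
tool_rot: [0.001, 0.707, 0.707, 0.001]
contact_force: [0.7, -1.3, 6.4]
gripper_width: 0.268
```

```bash
python3 st.py
python3 - <<'E'
import numpy as np
from scipy.optimize import least_squares
P=np.array([[.479,-.1228],[.4364,-.0808],[.4394,-.0412],[.4563,-.0187],[.4603,-.0157],[.4648,-.0130]])
r=least_squares(lambda c:np.hypot(*(P-c).T)-.06,[.494,-.064]);print(r.x,r.fun)
E
```

```text
17.35 [ 0.4639 -0.0135  0.221 ] [ 0.68 -0.79  5.93] [-0.16  -0.057 -0.002] [0.0014 0.7073 0.7069 0.0008]
[ 0.49444413 -0.0650143 ] [-1.86054229e-04  1.52383055e-04 -2.51964157e-05 -9.11650965e-08
 -1.89877048e-05 -1.31294468e-04]
```

The stop is rigid without a grip too, so it is in the crank's own travel. The circle fit gives a hub at (0.4944, -0.0650) with residuals of 0.2 mm or less, and the landing at about 119.5°. I'll wind up one turn in 120° pieces and check whether the resistance depends on crank angle or on depth.

Request:
jog_arm --pt "-0.0163 -0.0166 0 0" --pt "-0.0391 -0.0268 0 0" --pt "-0.0641 -0.0268 0 0" --pt "-0.0869 -0.0166 0 0" --pt "-0.1036 0.0019 0 0"

```text
time: 17.82
tool_pos: [0.4639, -0.1185, 0.2209]
tool_rot: [0.0, 0.708, 0.706, -0.001]
contact_force: [1.3, 7.0, 7.1]
gripper_width: 0.269
```

Request:
jog_arm --pt "-0.0077 0.0237 0 0" --pt "-0.0051 0.0485 0 0" --pt "0.0074 0.0701 0 0" --pt "0.0276 0.0848 0 0" --pt "0.052 0.09 0 0"

```text
time: 18.23
tool_pos: [0.5541, -0.0649, 0.2207]
tool_rot: [-0.002, 0.708, 0.707, -0.003]
contact_force: [-19.7, -2.3, 15.0]
gripper_width: 0.268
```

Request:
jog_arm --pt "0.0244 -0.0072 0 0" --pt "0.0446 -0.0222 0 0" --pt "0.0571 -0.0438 0 0" --pt "0.0597 -0.0686 0 0" --pt "0.052 -0.0923 0 0"

```text
time: 18.65
tool_pos: [0.4634, -0.0132, 0.2209]
tool_rot: [0.003, 0.706, 0.708, 0.0]
contact_force: [9.7, -14.2, 4.0]
gripper_width: 0.265
```

```bash
python3 st.py
```

```text
18.8 [ 0.4625 -0.0143  0.221 ] [ 2.21 -7.05  4.4 ] [-1.084 -0.35   0.002] [0.0026 0.7076 0.7066 0.    ]
```

Request:
jog_arm --pt "0.0035 0.012 0 0" --pt "0.0067 0.0237 0 0" --pt "0.0067 0.0237 0 0"

```text
time: 19.1
tool_pos: [0.4887, -0.006, 0.2209]
tool_rot: [0.002, 0.707, 0.707, 0.002]
contact_force: [1.7, -1.2, 7.2]
gripper_width: 0.27
```

```bash
python3 st.py
```

```text
19.25 [ 0.4877 -0.0061  0.221 ] [ 1.81 -0.86  6.8 ] [-0.16  -0.186 -0.01 ] [0.0011 0.7071 0.7071 0.001 ]
```

It runs freely through the same crank angle one turn higher, in both directions, so the block is a matter of depth, which means the bottom stop. Now the remaining two turns.

Request:
jog_arm --pt "-0.0077 -0.0237 0 0"

```text
time: 19.38
tool_pos: [0.4663, -0.0119, 0.2208]
tool_rot: [0.001, 0.707, 0.708, 0.004]
contact_force: [4.4, -6.6, 10.6]
gripper_width: 0.269
```

Request:
jog_arm --pt "-0.0167 -0.0185 0 0" --pt "-0.0395 -0.0287 0 0" --pt "-0.0645 -0.0287 0 0" --pt "-0.0873 -0.0185 0 0" --pt "-0.104 0 0 0"

```text
time: 19.8
tool_pos: [0.4629, -0.1181, 0.2209]
tool_rot: [0.0, 0.708, 0.707, 0.002]
contact_force: [3.7, 12.3, 8.2]
gripper_width: 0.266
```

Request:
jog_arm --pt "-0.0077 0.0237 0 0" --pt "-0.0051 0.0485 0 0" --pt "0.0074 0.0701 0 0" --pt "0.0276 0.0848 0 0" --pt "0.052 0.09 0 0"

```text
time: 20.22
tool_pos: [0.5538, -0.0661, 0.2208]
tool_rot: [-0.0, 0.708, 0.706, -0.001]
contact_force: [-11.4, -1.3, 12.7]
gripper_width: 0.268
```

Request:
jog_arm --pt "0.0244 -0.0052 0 0" --pt "0.0446 -0.0199 0 0" --pt "0.0571 -0.0415 0 0" --pt "0.0597 -0.0663 0 0" --pt "0.052 -0.09 0 0"

```text
time: 20.63
tool_pos: [0.4634, -0.0133, 0.2209]
tool_rot: [0.002, 0.706, 0.708, 0.001]
contact_force: [7.4, -11.6, 4.9]
gripper_width: 0.265
```

Request:
jog_arm --pt "-0.0167 -0.0185 0 0" --pt "-0.0395 -0.0287 0 0" --pt "-0.0645 -0.0287 0 0" --pt "-0.0873 -0.0185 0 0" --pt "-0.104 0 0 0"

```text
time: 21.05
tool_pos: [0.4628, -0.118, 0.2209]
tool_rot: [0.0, 0.708, 0.707, 0.002]
contact_force: [4.5, 12.7, 8.1]
gripper_width: 0.271
```

Request:
jog_arm --pt "-0.0077 0.0237 0 0" --pt "-0.0051 0.0485 0 0" --pt "0.0074 0.0701 0 0" --pt "0.0276 0.0848 0 0" --pt "0.052 0.09 0 0"

```text
time: 21.47
tool_pos: [0.5538, -0.0661, 0.2208]
tool_rot: [-0.0, 0.708, 0.706, -0.001]
contact_force: [-10.8, -2.0, 12.0]
gripper_width: 0.268
```

Request:
jog_arm --pt "0.0244 -0.0052 0 0" --pt "0.0446 -0.0199 0 0" --pt "0.0571 -0.0415 0 0" --pt "0.0597 -0.0663 0 0" --pt "0.052 -0.09 0 0"

```text
time: 21.88
tool_pos: [0.4634, -0.0133, 0.2209]
tool_rot: [0.002, 0.706, 0.708, 0.001]
contact_force: [8.2, -11.7, 4.9]
gripper_width: 0.267
```

Request:
jog_arm --pt "-0.0005 0.001 0 0" --pt "-0.0005 0.001 0 0"

```text
time: 22.05
tool_pos: [0.4631, -0.0141, 0.221]
tool_rot: [0.0, 0.707, 0.707, 0.001]
contact_force: [-1.0, 1.3, 7.9]
gripper_width: 0.268
```

```bash
python3 st.py
```

```text
22.2 [ 0.4636 -0.0138  0.2209] [-2.54  1.12  8.55] [0.172 0.461 0.022] [-3.000e-04  7.072e-01  7.071e-01  6.000e-04]
```

Request:
jog_arm --pt "0 0 0 0" --pt "0 0 0 0" --pt "0 0 0 0" --pt "0 0 0 0" --pt "0 0 0 0" --fingers 1

```text
time: 22.67
tool_pos: [0.4633, -0.0142, 0.2186]
tool_rot: [-0.001, 0.707, 0.707, -0.0]
contact_force: [-0.5, -0.6, -0.0]
gripper_width: 0.952
```

Request:
jog_arm --pt "0 0 -0.02 0" --pt "0 0 -0.05 0" --pt "0 0 -0.08 0" --pt "0 -0.035 -0.08 0" --pt "0 -0.07 -0.08 0"

```text
time: 23.08
tool_pos: [0.3941, -0.0145, 0.3013]
tool_rot: [0.001, 0.707, 0.707, 0.0]
contact_force: [-1.3, 0.3, -0.6]
gripper_width: 1.004
```

Request:
jog_arm --pt "0 -0.03 0 0" --pt "0 -0.03 0 0" --pt "0 -0.03 0 0" --pt "0 -0.03 0 0"

```text
time: 23.42
tool_pos: [0.3639, -0.0143, 0.2993]
tool_rot: [0.0, 0.707, 0.707, 0.0]
contact_force: [-0.2, -0.3, 1.0]
gripper_width: 1.001
```

Run:
```python
from h import *
s=manip.state();print(s['time'],s['tool_pos'],s['contact_force'])
b=cams.grab_frame("scene")[145:245,255:355,::-1]
t=cams.grab_frame("top")[:,:,::-1];a=t[130:230,290:390]
im=np.hstack([cv2.resize(i,(400,400),interpolation=cv2.INTER_CUBIC) for i in(a,b)])
cv2.imwrite("pics/c6.png",im)
```

```text
23.4167 [ 0.36387394 -0.01430638  0.29929048] [-0.18730174 -0.27874182  0.98502879]
```

View pics/c6.png

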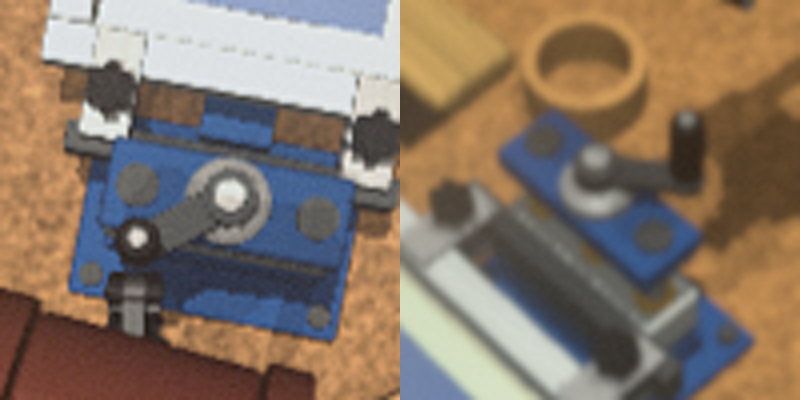

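The crank is free and at the same angle as at landing (handle crop pixel (137,236) in both pictures). The tape and squeegee lie as before.

```bash
python3 -c "
from plant import manip
print(manip.job_done())"
```

```text
the job is handed in; nothing more can be done
None
```

I wound the head down clockwise until the crank stopped, about 0.38 turn from the start. I then wound it up three full turns from that point, let go, and handed the job in at about 23.5 s. I'm not certain that stop was the rubber one.

**Last checks**
- **Turns:** the last held position was about 121°, against 119.5–121° at landing, so three turns within about 2°. The crank handle sits at the same pixel in the landing and final pictures.
- **Crank:** let go, with the gripper clear of it and reading about zero force.
- **Bystanders:** the tape roll lies where it was, as does the part of the squeegee in view. I didn't check the ink tub in the last picture, but nothing was moved near it.

**What disagreed**
- **Stiffness:** the stop felt rigid, at 30 N/mm or more at the handle, not the 0.5 N/mm climb described. I felt no soft rise before it.
- **How I tested it:** it came at the same crank angle with two different grips and with an ungripped push. One turn higher the crank ran freely through that angle both ways, so the block depends on depth.
- **Conclusion:** I took it to be the landing, but I could not rule out a hard tight spot above the true stop.
- **Force used:** testing it put up to about 31 N on the handle, more than the 15 N or so (13 N plus turning force) the description gives for spoiling the screen. The crank moved less than 1 mm at the handle under that load.

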